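# Snap a printer's controller board on to its locking standoffs

### The job

Fit the green controller board from the blue tray in the open printer base: set it on the four white locking standoffs, network socket towards the gap in the rim, then press it down until every standoff has clicked through and the board lies fully home on all four. Hold it only lightly by its edges (10 N on each is plenty), never press on it with more than about 2.5 kg (25 N), and leave everything else on the bench where it is.

Things in the scene. Friction and masses are not known exactly. Their poses are not given: they have to be found in the camera images.
- board: green printer controller board to be fitted, 130 (x) x 68 (y) x 3 mm, about 0.12 kg. Origin: centre of its underside; z up, out of its parts side. Silver network socket (16 wide, 14 mm tall) at the middle of the +x end, 10 mm tall heat sink at the centre. Starts on a foam block in the blue tray; its long edges overhang the foam by some 11 mm and their middles are free for the fingers.
- tray: blue antistatic tray, fixed, 220 x 190 mm, floor 4 mm thick, lip 14 mm high, with a block of black foam (100 x 46 mm, top 32 mm above the tray's underside) in its middle. Origin: centre of its underside.
- pan: open base of a desktop printer, fixed: dark sheet-steel floor (4 mm thick) 250 (x) x 300 (y) mm with a cream rim 30 mm high; the +x rim has a low gap for the board's socket. A roller transport stands over y > 45 mm, up to 60 mm high. In the other half a thin carrier plate (166 x 84 mm, top at 22 mm) with the four standoffs, centred on x 0, y -45 mm. Origin: centre of its underside.
- hole1 (a point): centre of hole 1 of the board, on its underside, at (56, 25, 0) mm in the board's frame; 8 mm through-hole
- hole2 (a point): centre of hole 2 of the board, on its underside, at (56, -25, 0) mm in the board's frame; 8 mm through-hole. Bare board to press on: x from 28 to 48 mm, over the whole width
- hole3 (a point): centre of hole 3 of the board, on its underside, at (-56, 25, 0) mm in the board's frame; 8 mm through-hole
- hole4 (a point): centre of hole 4 of the board, on its underside, at (-56, -13, 0) mm in the board's frame; 8 mm through-hole. Bare board to press on: x from -28 to -50 mm, over the whole width; a white plug strip 7 mm tall lies beyond, at x -63 to -57, y -5 to 17 mm, and three 10 mm tall capacitors stand at x -22 mm
- post1 (a point): centre of the shoulder of standoff 1, at (56, -20, 38) mm in the pan's frame at rest; hole 1 goes on it. All four are white nylon locking standoffs: an 11 mm thick pillar up to the shoulder, above it a 6 mm neck tapering to a 2.4 mm tip 11.5 mm over the shoulder, and two sprung barbs, on its +x and -x sides, that flare from the tip down to 11.2 mm across and end in a flat catch 4.8 mm over the shoulder
- post2 (a point): centre of the shoulder of standoff 2, at (56, -70, 38) mm in the pan's frame at rest; hole 2 goes on it. A board laid on the four tips rests with its underside about 7 mm over the shoulders. Pushed down, each hole squeezes its barbs in, which takes some 9 to 16 N at each standoff (it differs from unit to unit), more if two are pushed at once
- post3 (a point): centre of the shoulder of standoff 3, at (-56, -20, 38) mm in the pan's frame at rest; hole 3 goes on it. The barbs spring out over the board with a click when its underside has 1.8 mm left to go; it then drops on to the shoulder, held with that much play
- post4 (a point): centre of the shoulder of standoff 4, at (-56, -58, 38) mm in the pan's frame at rest; hole 4 goes on it. The carrier plate hangs on soft rubber grommets: under a firm push it gives by several millimetres, taking standoffs and board down with it, and springs back; so the height of the hand does not tell whether a standoff has clicked
- spare_post: bystander: small loose white nylon spare standoff, 12 mm square foot, 24 mm tall, standing in a corner of the blue tray; origin under its foot
- gear: bystander: loose white plastic gear, 40 mm across, 16 mm tall, lying on the pan's floor in a corner; origin under its centre
- screwdriver: bystander: orange-handled screwdriver, 200 mm, lying along the far edge of the bench; origin under its middle
- cleaner: bystander: white cleaner bottle with red cap, 52 mm across, 120 mm tall, at the far edge; origin under its centre
- cover: bystander: cream printer side cover, 260 x 150 x 22 mm, lying on the right of the bench; origin under its centre
- scrap_board: bystander: scrapped blue board in the red tray on the left, not to be used; origin at the centre of its underside

How it is judged (in metres and radians):
On the way, in this order (a step that is already met when the one before it is completed fails the run):
1. the board is lifted out of the tray (z of board in the frame of tray above 0.06 m), for 0.1 s.
2. the tips of all four standoffs have entered their holes (horizontal distance between hole1 and post1 below 0.003 m and z of hole1 in the frame of post1 below 0.0095 m and horizontal distance between hole2 and post2 below 0.003 m and z of hole2 in the frame of post2 below 0.0095 m and horizontal distance between hole3 and post3 below 0.003 m and z of hole3 in the frame of post3 below 0.0095 m and horizontal distance between hole4 and post4 below 0.003 m and z of hole4 in the frame of post4 below 0.0095 m), for 0.1 s.
At the end, for the whole second after the job is handed in: all four holes of the green board are clicked under the barbs: each within 3 mm sideways of its own standoff and its underside less than 1.5 mm over the shoulder, the board at rest and let go (horizontal distance between hole1 and post1 below 0.003 m and z of hole1 in the frame of post1 below 0.0015 m and horizontal distance between hole2 and post2 below 0.003 m and z of hole2 in the frame of post2 below 0.0015 m and horizontal distance between hole3 and post3 below 0.003 m and z of hole3 in the frame of post3 below 0.0015 m and horizontal distance between hole4 and post4 below 0.003 m and z of hole4 in the frame of post4 below 0.0015 m and linear speed of board below 0.01 m/s); the robot touches nothing.
It fails at once if the robot's fingers press on the board, all together, with more than 25 N (a grip counts on both edges) (contact force between any of the arm, the fingers and board above 25 N).
It fails at once if a bystander (spare standoff, gear, screwdriver, bottle, cover, scrapped board) is moved by more than 20 mm (distance of any of spare_post, gear, screwdriver, cleaner, cover, scrap_board from where it was at the start of the episode above 0.02 m).
It also fails if it takes over 64 s, if anything falls off the work surface, if the arm or the gripper's body presses on something with over 40 N, if the wrist force passes 120 N, or if a joint passes its speed limit or range.

### The arm

A 6-joint arm with a two-finger parallel gripper is mounted at the origin on the work surface. World frame = base frame: x ahead of the robot, y to its left, z up, the work surface at z = 0. Lengths are in mm, angles in rad, forces in N, time in s.
With the tool pointing down it reaches from about 275 to 850 mm from the base axis. Payload 19 kg.
Tool frame: the origin (TCP) lies midway between the tips of the shut fingers; the grasp point (between the pads) lies 19 mm behind it; z points along the fingers, y is the line along which they close (so a half turn about z gives the same grasp; the last joint's range is limited). The gripper opens to 85 mm and grips with 20 to 120 N. Pads are 22 mm wide; open, the fingers measure 114 mm over their backs; the gripper's body (76 mm by 85 mm) begins 54 mm behind the grasp point. The pads swing forward as they close: fully open they stand 13 mm farther back than shut.
Start: joints at [-0.134, 0.15, 1.437, -0, 1.554, -0.134], TCP at [574.97, -0.016, 231.267] pointing down, gripper open.
Joint ranges: [-2.8, 2.8], [-0.68, 2.1], [0.12, 2.68], [-1.39, 4.53], [0.16, 2.79], [-2.81, 2.81]. Speed limits (rad/s): [1.89, 1.89, 2.22, 3.01, 3.01, 3.01].

### API

Orientations are given as [roll, pitch, yaw] about the fixed x, y, z axes, in that order (R = Rz(yaw) Ry(pitch) Rx(roll)).
In Python, from rig import env, vision gives the robot as it stands.
- The arm moves only by the tool send_rows, never from a script. Its argument "moves" is one flat list of numbers, 5 for each row, row after row: the finger opening in m, from 0 to 0.0854, then the shift along the tool's x, y, z in m, then the turn about the tool's z in rad. In form: [claw, x, y, z, roll, claw, x, y, z, roll, ...]. A call has 1 to 12 rows; each row shifts and turns the commanded pose from where the row before left it, along the tool's axes as they then stand; what a row does not reach is not made up. A row lasts 1/12 s, in which the tool goes at most 41.7 mm and 7.16 degrees, less where a joint would pass 70% of its speed; a pose out of reach is approached as far as the arm can. A call with a gripper value outside its range is refused whole. The fingers move at their own pace and stop on an object; "squeeze" is the grip in N (left out, the last holds). Time passes only in rows, so rows that do not move let the fingers close. It gives the time, the measured TCP pose, the force, the opening and the grip force at its end, in the units of the state.
- env.sense(): the state, without advancing time (a new reading comes with each control period).
- vision.read_camera(name): name is "scene" or "side" or "wrist"; returns (picture, depth): 420x560x3 uint8, blue, green, red; 420x560 float32, mm along the optical axis (not along the pixel's ray), 0 where there is no reading.
- vision.camera_params(name): a dict with "camera_matrix" (3x3 intrinsics, pixels), "k1" (the pictures are not rectified: a ray, as slopes to the right and down, at radius r is drawn at 1 + k1 r^2 times it, then the intrinsics apply), "R" (3x3) and "t" (3): a world point X has camera coordinates R X + t; the wrist camera has in their place "tool_from_camera" (4x4, takes a point from camera to tool coordinates, whose origin is the TCP and whose axes are the flange's). Camera axes: x right, y down, z forward; pixel columns grow to the right and rows downward; lengths in mm; the calibration is good to about 2 mm. A picture is of the moment at which its call begins: read the wrist's pose just before it. camera_params takes no time and is no camera call.
- env.hand_in(): hands the job in; it is judged then, once.
The state is a dict: "time": time; "q": joint angles; "qvel": joint speeds; "effort": joint torques, N m; "tcp_pos": TCP position; "eef_rot": TCP orientation; "ft_force": force on the tool from outside, world axes, zero at the start; "moment": the same for the moment, N m; "opening": finger opening in mm; "grip_force": force on a finger pad.
Only numpy, scipy, OpenCV 4.12 (cv2) and the standard library are available. Lean on these libraries where they do the work, as an engineer would, in place of code of your own. Each camera call takes 0.05 s, during which the arm holds its last target. There are 200 camera calls.

## Working session

There is one attempt and no reset: what is moved stays moved. The work goes in short steps, Python scripts to look and compute and a tool call to move; the robot and the scene stay as the last step left them, time stands still between calls to the robot, and variables do not carry over. Pictures are saved under pics/ and viewed, at most 10 in all, crops included, and the job is handed in when it is done.

Besides the shell and the picture viewer there is one more tool, called as name(argument=value, ...) on one line, values as JSON. send_rows: Moves the arm, as the interface text tells. Its arguments: {"type":"object","properties":{"moves":{"type":"array"},"squeeze":{"type":"number"}},"required":["moves"]}

```bash
mkdir -p pics; ls; python3 - <<'E'
from rig import env, vision
import cv2,numpy as np
for n in("scene","side","wrist"):
    p,d=vision.read_camera(n); cv2.imwrite(f"pics/{n}0.png",p); np.save(f"pics/{n}0.npy",d)
    c=vision.camera_params(n); print(n,{k:np.round(v,3).tolist() for k,v in c.items()})
s=env.sense();print(s)
E
```

```text
pics
scene {'camera_matrix': [[510.658, 0.0, 283.984], [0.0, 510.658, 207.573], [0.0, 0.0, 1.0]], 'k1': -0.167, 'R': [[-0.884, 0.467, -0.005], [0.371, 0.696, -0.615], [-0.284, -0.546, -0.788]], 't': [558.131, -164.742, 1742.434]}
side {'camera_matrix': [[387.062, 0.0, 281.529], [0.0, 387.062, 202.882], [0.0, 0.0, 1.0]], 'k1': -0.052, 'R': [[0.987, -0.162, -0.017], [-0.096, -0.492, -0.865], [0.132, 0.855, -0.501]], 't': [-587.989, 85.935, 1107.171]}
wrist {'camera_matrix': [[318.021, 0.0, 280.363], [0.0, 318.021, 206.462], [0.0, 0.0, 1.0]], 'k1': 0.016, 'tool_from_camera': [[0.001, -0.965, -0.262, 66.821], [1.0, 0.001, 0.0, -0.965], [-0.0, -0.262, 0.965, -142.966], [0.0, 0.0, 0.0, 1.0]]}
{'time': 0.15, 'q': array([-1.34000086e-01,  1.50866508e-01,  1.43784281e+00,  3.06928431e-05,
        1.55381919e+00, -1.33973973e-01]), 'qvel': array([-1.03176234e-03, -9.39979466e-06, -1.63691197e-03, -4.71469766e-04,
        2.21940706e-03,  2.00747631e-03]), 'effort': array([ 2.28272773e-03, -7.13383126e+01, -5.71041870e+01, -3.10331814e-05,
        7.20541226e-03, -6.05664604e-05]), 'tcp_pos': array([5.74813971e+02, 1.52156100e-02, 2.30837229e+02]), 'eef_rot': array([-3.14066929e+00, -1.55418033e-04,  1.57076961e+00]), 'ft_force': array([ 0.27407138,  0.27369581, -0.05450306]), 'moment': array([ 0.07014088, -0.04226435,  0.00435664]), 'grip_force': 0.0, 'opening': 85.51917573693078}
```

View pics/scene0.png

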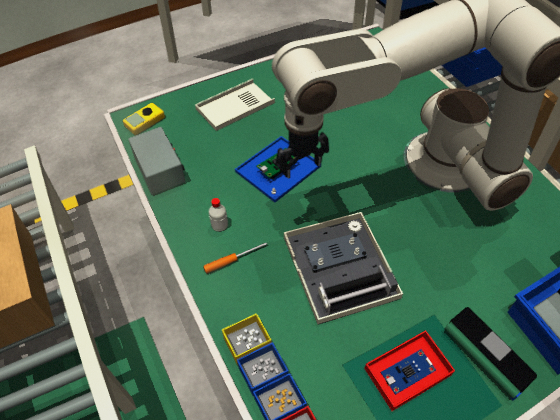

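View pics/wrist0.png

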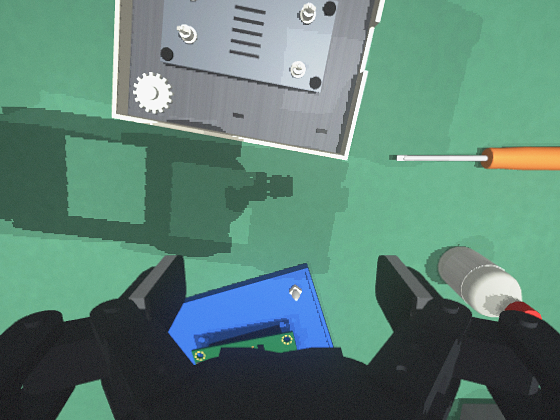

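View pics/side0.png

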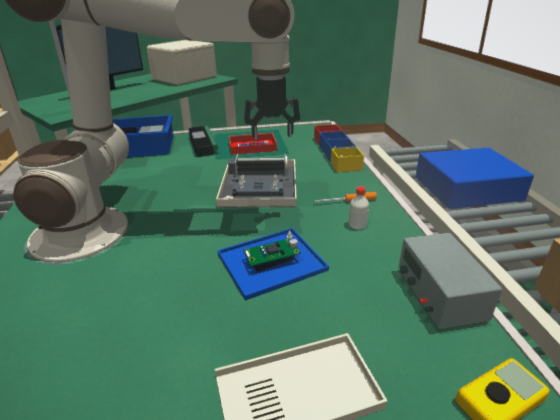

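The scene view shows the blue tray with the green board under the gripper (270,165) and the pan at (345,265). In the wrist view, image right is world +x and up is +y. It shows standoffs at (297,69), (308,13) and (187,33), the pan's near rim corners at (113,117) and (347,158), and board holes at (200,356) and (287,339). The side view shows the socket on the board's right (+x) end at (293,240).

```bash
cat > h.py <<'E'
import numpy as np,cv2
from scipy.spatial.transform import Rotation as Ro
from rig import env,vision
def cam(n,s=None):
    c=vision.camera_params(n); K=np.array(c['camera_matrix']); D=np.array([c['k1'],0,0,0,0])
    if n=='wrist':
        T=np.array(c['tool_from_camera']); s=s or env.sense()
        W=np.eye(4); W[:3,:3]=Ro.from_euler('xyz',s['eef_rot']).as_matrix(); W[:3,3]=s['tcp_pos']
        M=W@T; return K,D,M[:3,:3],M[:3,3]
    R=np.array(c['R']); return K,D,R.T,-R.T@np.array(c['t'])
def ray(C,px,z):
    K,D,R,o=C
    u=cv2.undistortPoints(np.array(px,float).reshape(-1,1,2),K,D).reshape(-1,2)
    d=np.c_[u,np.ones(len(u))]@R.T
    return o+d*((z-o[2])/d[:,2])[:,None]
def snap(name,cn='wrist'):
    s=env.sense(); p,d=vision.read_camera(cn)
    cv2.imwrite(f'pics/{name}.png',p); np.savez(f'pics/{name}.npz',d=d,pos=s['tcp_pos'],rot=s['eef_rot'])
    return p,d
def load(name):
    f=np.load(f'pics/{name}.npz'); return dict(tcp_pos=f['pos'],eef_rot=f['rot']),cv2.imread(f'pics/{name}.png'),f['d']
E
python3 - <<'E'
from h import *
np.set_printoptions(precision=1,suppress=True)
C=cam('wrist')
print('holes3,1',ray(C,[(200,356),(287,339)],35))
print('posts 2,1,4',ray(C,[(297,69),(308,13),(187,33)],48))
print('rim',ray(C,[(113,117),(347,158)],30))
print('side sock',ray(cam('side'),[(293,240),(272,253)],[40]))
E
```

```text
holes3,1 [[ 472.8 -220.2   35. ]
 [ 582.2 -195.4   35. ]]
posts 2,1,4 [[589.5 113.4  48. ]
 [598.7 160.2  48. ]
 [487.8 143.8  48. ]]
rim [[400.4  69.4  30. ]
 [645.4  27.6  30. ]]
side sock [[ 592.8 -204.8   40. ]
 [ 532.2 -248.7   40. ]]
```

send_rows(moves=[0.0854,-0.039,-0.007,0,0,0.0854,-0.039,-0.007,0,0,0.0854,-0.039,-0.007,0,0,0.0854,-0.039,-0.007,0,0,0.0854,-0.038,-0.007,0,0,0.0854,-0.038,-0.007,0,0,0.0854,0,0,0,0.1225,0.0854,0,0,0,0.1225,0.0854,0,0,0,0.1225,0.0854,0,0,0,0.1225,0.0854,0,0,0,0.1225,0.0854,0,0,0,0.1225])

```text
time: 1.15
tcp_pos: [532.9, -232.0, 231.0]
eef_rot: [-3.141, 0.0, 0.83]
ft_force: [0.4, 0.1, -0.6]
opening: 85.4
grip_force: 0.0
```

send_rows(moves=[0.0854,0,0,0,0.1225,0.0854,0,0,0,0.1225,0.0854,0,0,0,0.1225,0.0854,0,0,0,0.1225,0.0854,0,0,0,0.1225,0.0854,0,0,0,0])

```text
time: 1.65
tcp_pos: [532.9, -232.0, 231.0]
eef_rot: [-3.141, 0.0, 0.217]
ft_force: [0.6, 0.2, 0.5]
opening: 85.5
grip_force: 0.0
```

```bash
python3 -c "
from h import *
snap('w1'); s=env.sense(); print(s['tcp_pos'],s['eef_rot'],s['q'])"
```

```text
[ 532.90208654 -231.99593209  231.07222534] [-3.14132812e+00  3.85523227e-04  2.25047523e-01] [-5.43081648e-01  1.63824071e-01  1.42246631e+00 -7.76107251e-05
  1.55576334e+00  8.02668392e-01]
```

View pics/w1.png

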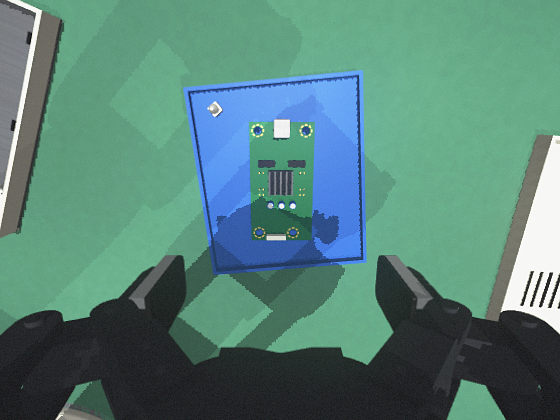

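The board is clear: socket up at (282,128), holes at (258,130), (306,131), (260,232) and (293,232), and the three capacitors near row 205. The spare standoff is in the upper left at (214,108).

```bash
cat >> h.py <<'E'
def green(p,roi):
    x0,y0,x1,y1=roi; h=cv2.cvtColor(p,cv2.COLOR_BGR2HSV); m=np.zeros(p.shape[:2],np.uint8)
    m[y0:y1,x0:x1]=cv2.inRange(h,(45,80,30),(80,255,255))[y0:y1,x0:x1]
    m=cv2.morphologyEx(m,cv2.MORPH_CLOSE,np.ones((7,7)))
    c=max(cv2.findContours(m,0,2)[0],key=cv2.contourArea); return c
E
python3 - <<'E'
from h import *
np.set_printoptions(precision=2,suppress=True)
s,p,d=load('w1');C=cam('wrist',s)
c=green(p,(225,112,335,250)); print(cv2.boundingRect(c))
for z in(35,):
    w=ray(C,c.reshape(-1,2),z)[:,:2].astype(np.float32); print(z,cv2.minAreaRect(w))
h=ray(C,[(258,130),(306,131),(260,232),(293,232)],35);print(h)
b=np.array([(56,25),(56,-25),(-56,25),(-56,-13)],float)
A=h[:,:2];bm=b.mean(0);am=A.mean(0);a=b-bm;w=A-am
t=np.arctan2((a[:,0]*w[:,1]-a[:,1]*w[:,0]).sum(),(a*w).sum());R=np.array([[np.cos(t),-np.sin(t)],[np.sin(t),np.cos(t)]])
print('yaw',t,'ctr',am-R@bm)
K,D,Rr,o=C; X=np.array([[*s['tcp_pos']]]); print(cv2.projectPoints((X-o)@Rr,np.zeros(3),np.zeros(3),K,D)[0])
E
```

```text
(249, 122, 66, 118)
35 ((531.99462890625, -232.10140991210938), (128.66123962402344, 66.94820404052734), 12.269004821777344)
[[ 581.72 -196.45   35.  ]
 [ 591.46 -245.24   35.  ]
 [ 472.36 -220.76   35.  ]
 [ 480.42 -257.16   35.  ]]
yaw 0.21485192195886813 ctr [ 532.13 -232.83]
[[[281.47 259.46]]]
```

send_rows(moves=[0.0854,-0.0009,0.0002,0.035,0.01,0.0854,0,0,0.035,0,0.0854,0,0,0.035,0,0.0854,0,0,0.035,0,0.0854,0,0,0.03,0,0.0854,0,0,0.02,0,0.0854,0,0,0.015,0,0.0854,0,0,0.014,0,0.076,0,0,0,0,0.072,0,0,0,0], squeeze=20)

```text
time: 2.53
tcp_pos: [531.9, -232.3, 12.0]
eef_rot: [-3.141, 0.001, 0.217]
ft_force: [0.2, 0.5, 0.4]
opening: 72.0
grip_force: 0.0
```

send_rows(moves=[0.071,0,0,0,0,0.07,0,0,0,0,0.07,0,0,0,0])

```text
time: 2.78
tcp_pos: [532.6, -232.7, 13.3]
eef_rot: [3.141, -0.001, 0.214]
ft_force: [0.7, 0.1, 1.3]
opening: 70.2
grip_force: 0.0
```

```bash
python3 -c "
from h import *
snap('w2'); s=env.sense(); print(s['tcp_pos'],s['eef_rot'],s['opening'],s['grip_force'])"
```

```text
[ 532.44587719 -232.59605994   13.11507323] [ 3.14077944e+00 -7.99359828e-04  2.13910299e-01] 69.97596168769971 0.0
```

View pics/w2.png

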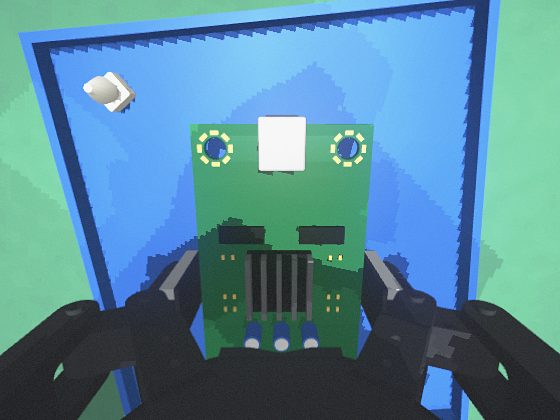

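The board sits centred between the fingers: edges at columns 192 and 372, pads alongside at rows 250-300, heat sink in the middle. Next I close the fingers in small steps.

send_rows(moves=[0.069,0,0,0,0,0.0685,0,0,0,0,0.068,0,0,0,0])

```text
time: 3.08
tcp_pos: [532.3, -232.5, 12.5]
eef_rot: [3.141, -0.0, 0.213]
ft_force: [0.5, -0.9, 1.3]
opening: 67.8
grip_force: 0.5
```

send_rows(moves=[0.0677,0,0,0,0,0.0675,0,0,0,0,0.0675,0,0,0,0])

```text
time: 3.33
tcp_pos: [532.3, -232.6, 12.6]
eef_rot: [3.141, -0.0, 0.213]
ft_force: [-1.4, -1.2, 5.4]
opening: 67.4
grip_force: 9.5
```

send_rows(moves=[0.0675,0,0,-0.001,0,0.0675,0,0,-0.002,0,0.0675,0,0,-0.004,0,0.0675,0,0,-0.005,0])

```text
time: 3.67
tcp_pos: [531.9, -232.2, 24.3]
eef_rot: [-3.141, 0.001, 0.213]
ft_force: [0.4, 0.2, -1.9]
opening: 67.6
grip_force: 9.7
```

send_rows(moves=[0.0675,0,0,-0.008,0,0.0675,0,0,-0.012,0,0.0675,0,0,-0.016,0,0.0675,0,0,-0.018,0,0.0675,0,0,-0.018,0,0.0675,0,0,-0.018,0,0.0675,0,0,-0.014,0,0.0675,0,0,-0.008,0,0.0675,0,0,-0.004,0,0.0675,0,0,0,0])

```text
time: 4.5
tcp_pos: [532.3, -232.5, 141.2]
eef_rot: [3.141, -0.001, 0.213]
ft_force: [-0.4, 0.2, -1.6]
opening: 67.3
grip_force: 9.7
```

```bash
python3 - <<'E'
from h import *
np.set_printoptions(precision=2,suppress=True)
p,d=snap('w3'); s,_,_=load('w3'); print(s,env.sense()['grip_force'])
print('depth',d[190:240:20,[215,340]], d[270,[215,225]])
# pan estimate from the first wrist picture
E
cp pics/w3.png pics/w3v.png
```

```text
{'tcp_pos': array([ 532.32, -232.53,  141.22]), 'eef_rot': array([ 3.14, -0.  ,  0.21])} 9.714876115322113
depth [[123.5  123.18]
 [125.1  125.  ]
 [126.32 124.85]] [131.81 133.25]
```

View pics/w3v.png

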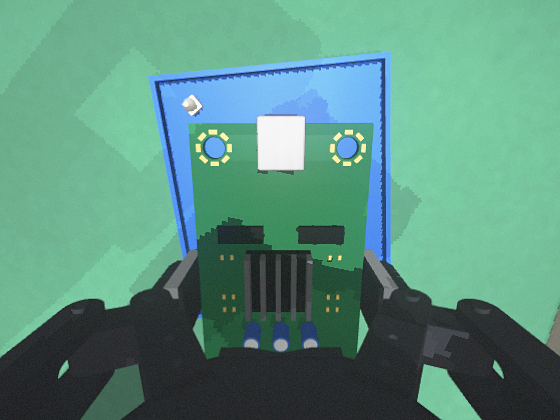

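The board is held level: holes 1 and 2 at (214,147) and (347,147), with the tray well below. Next I go to a viewpoint just short of the pan.

send_rows(moves=[0.0675,0,-0.01,-0.02,0,0.0675,0,-0.02,-0.03,0,0.0675,-0.002,-0.03,-0.03,0,0.0675,-0.003,-0.036,-0.03,0,0.0675,-0.003,-0.038,-0.03,0,0.0675,-0.003,-0.038,-0.02,0,0.0675,-0.003,-0.038,-0.015,0,0.0675,-0.003,-0.038,-0.009,0,0.0675,-0.003,-0.038,-0.005,0,0.0675,-0.003,-0.038,0,0,0.0675,-0.003,-0.036,0,0,0.0675,-0.003,-0.03,0,0])

```text
time: 5.55
tcp_pos: [423.3, 133.8, 319.8]
eef_rot: [-3.141, 0.001, 0.214]
ft_force: [1.0, -0.7, -2.2]
opening: 67.6
grip_force: 9.9
```

send_rows(moves=[0.0675,-0.003,-0.02,0,0,0.0675,0,-0.009,0,0.03,0.0675,0,0,0,0.08,0.0675,0,0,0,0.1,0.0675,0,0,0,0.1,0.0675,0,0,0,0.06,0.0675,0,0,0,0.023,0.0675,0,0,0,0,0.0675,0,0,0,0])

```text
time: 6.3
tcp_pos: [415.4, 159.5, 320.0]
eef_rot: [3.141, 0.001, -0.178]
ft_force: [-0.3, -0.2, -0.3]
opening: 67.4
grip_force: 9.9
```

```bash
python3 - <<'E'
from h import *
p,d=snap('w4'); s,_,_=load('w4'); print(s,env.sense()['grip_force'])
E
```

```text
{'tcp_pos': array([415.38043557, 159.51489306, 320.01773356]), 'eef_rot': array([ 3.14132923e+00,  8.30079193e-04, -1.77786013e-01])} 9.872077703475952
```

View pics/w4.png

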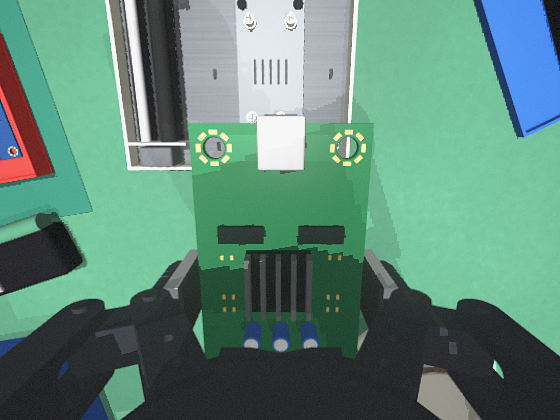

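Post 1 shows at about (250,20), post 2 at (291,20) and post 3 at (252,117) just past the board's edge. Post 4 is hidden behind the socket. The pan is already parallel to the tool.

```bash
cat >> h.py <<'E'
def world(C,d):
    K,D,R,o=C; v,u=np.mgrid[0:420,0:560]
    n=cv2.undistortPoints(np.c_[u.ravel(),v.ravel()].astype(float).reshape(-1,1,2),K,D).reshape(-1,2)
    return (np.c_[n,np.ones(len(n))]*d.reshape(-1,1)@R.T+o).reshape(420,560,3)
E
python3 - <<'E'
from h import *
np.set_printoptions(precision=1,suppress=True,linewidth=150)
s,p,d=load('w4');C=cam('wrist',s);W=world(C,d)
print('plate z',np.median(W[60:90,240:250,2]),'rim', W[60,[352,353,354],2])
m=((W[...,2]>34)&(W[...,2]<56)).astype(np.uint8); m[:,:225]=0; m[:,320:]=0; m[122:]=0
n,l,st,_=cv2.connectedComponentsWithStats(m)
for i in range(1,n):
    k=l==i; Q=W[k]; 
    if len(Q)<4: continue
    print(st[i],'mean',Q.mean(0),'zmax',Q[:,2].max()); T=Q[Q[:,2]>Q[:,2].max()-5]; print('  top mean',T.mean(0),len(T))
g=cv2.cvtColor(p,cv2.COLOR_BGR2GRAY); w=((g>200)).astype(np.uint8); w[:,:225]=0;w[:,320:]=0;w[122:]=0
n,l,st,ce=cv2.connectedComponentsWithStats(w)
for i in range(1,n):
    if st[i][4]>5: print(st[i],ce[i],ray(C,[ce[i]],44)[0])
# held board holes in the tool frame
h=ray(C,[(214,147),(347,147)],s['tcp_pos'][2]+22.4)
R=Ro.from_euler('xyz',s['eef_rot']).as_matrix(); print('held holes tool',(h-s['tcp_pos'])@R)
E
```

```text
plate z 22.494496370405557 rim [29.8 30.5 -0.2]
[244  12  10  13  88] mean [598.5 165.4  41.8] zmax 49.65578136343919
  top mean [598.9 165.5  47. ] 33
[286  12  10  13  86] mean [589.9 116.9  41.6] zmax 49.75545241838313
  top mean [590.4 116.7  47.4] 27
[247 113   9   9  62] mean [489.1 184.9  41.9] zmax 49.58139014740124
  top mean [489.2 185.2  47.3] 22
[279 113   4   1   4] mean [487.5 147.1  42.4] zmax 46.53661741992187
  top mean [487.5 147.1  46.3] 2
[ 235    0   70  122 7370] [269.9  60.2] [549.9 149.1  44. ]
held holes tool [[ 55.8 -24.9 -22.5]
 [ 55.8  24.7 -22.4]]
```

send_rows(moves=[0.0675,0.01,-0.001,0.004,0,0.0675,0.02,-0.003,0.01,0,0.0675,0.03,-0.004,0.02,0,0.0675,0.03,-0.003,0.03,0,0.0675,0.02,-0.0015,0.035,0,0.0675,0.01,-0.0008,0.036,0,0.0675,0.0037,0,0.036,0,0.0675,0,0,0.034,0,0.0675,0,0,0.03,0,0.0675,0,0,0.02,0,0.0675,0,0,0.013,0,0.0675,0,0,0.007,0])

```text
time: 7.35
tcp_pos: [538.3, 150.2, 43.4]
eef_rot: [3.141, 0.003, -0.179]
ft_force: [-0.1, -1.0, -2.1]
opening: 67.9
grip_force: 9.9
```

send_rows(moves=[0.0675,0,0,0,0,0.0675,0,0,0,0])

```text
time: 7.52
tcp_pos: [539.3, 150.6, 46.3]
eef_rot: [-3.142, 0.0, -0.179]
ft_force: [-0.6, -0.1, -1.4]
opening: 67.4
grip_force: 9.9
```

```bash
python3 - <<'E'
from h import *
p,d=snap('w5'); s,_,_=load('w5'); print(s,env.sense()['grip_force'])
cv2.imwrite('pics/w5c.png',cv2.resize(p[100:200,170:390],None,fx=3.6,fy=3.6,interpolation=cv2.INTER_CUBIC))
E
```

```text
{'tcp_pos': array([539.2586458 , 150.55270493,  46.27962035]), 'eef_rot': array([-3.14153844e+00,  8.79685766e-06, -1.79342393e-01])} 9.873270839452744
```

View pics/w5c.png

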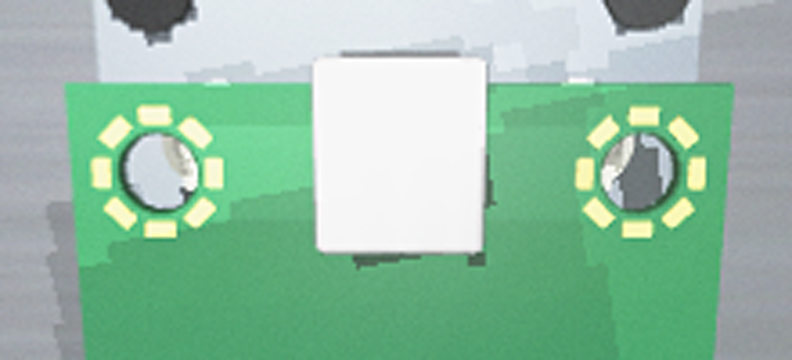

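Each hole shows a piece of white post at its inner upper side: left at crop (182,155), about pixel (220.6,143), and right at (618,155), about (341.7,143). I compare these with the expected projections.

```bash
python3 - <<'E'
from h import *
np.set_printoptions(precision=1,suppress=True,linewidth=150)
s,p,d=load('w5');C=cam('wrist',s);K,D,R,o=C
P=np.array([[598.7,165.5,z] for z in(38,44,49.5)]+[[590.2,116.8,z] for z in(38,44,49.5)])
print(cv2.projectPoints((P-o)@R,np.zeros(3),np.zeros(3),K,D)[0][:,0])
W=world(C,d)
for a,b in((205,228),(334,356)):
    q=W[136:160,a:b].reshape(-1,3); k=(q[:,2]>28)&(q[:,2]<56); print(k.sum(),q[k].mean(0)if k.any() else 0); t=q[k&(q[:,2]>44)]; print(len(t),t.mean(0) if len(t) else 0)
h=ray(C,[(170+163/3.6,100+172/3.6),(170+640/3.6,100+172/3.6)],s['tcp_pos'][2]+22.4);print('holes',h)
E
```

```text
[[226.6 141.4]
 [224.4 142.3]
 [222.2 143.1]
 [332.6 140.8]
 [334.7 141.6]
 [336.8 142.5]]
85 [598.2 167.8  43.6]
50 [597.6 166.5  47. ]
72 [588.4 114.1  43. ]
40 [588.4 115.5  46.8]
holes [[598.2 164.8  68.7]
 [589.4 116.   68.7]]
```

send_rows(moves=[0.0675,0,-0.0005,0.004,0,0.0675,0,0,0.005,0,0.0675,0,0,0.004,0,0.0675,0,0,0.003,0,0.0675,0,0,0.001,0,0.0675,0,0,0,0])

```text
time: 8.07
tcp_pos: [538.8, 151.0, 28.7]
eef_rot: [3.141, 0.001, -0.18]
ft_force: [0.9, 0.1, -2.6]
opening: 67.5
grip_force: 9.9
```

send_rows(moves=[0.0675,0,0,0.001,0,0.0675,0,0,0.001,0,0.0675,0,0,0.0005,0,0.0675,0,0,0,0])

```text
time: 8.4
tcp_pos: [539.3, 151.0, 26.7]
eef_rot: [-3.142, -0.001, -0.18]
ft_force: [1.7, -1.3, 0.5]
opening: 67.7
grip_force: 10.0
```

```bash
python3 - <<'E'
from h import *
p,d=snap('w6'); s=env.sense(); print(s['tcp_pos'],s['eef_rot'],s['ft_force'],s['moment'],s['grip_force'])
cv2.imwrite('pics/w6c.png',cv2.resize(p[100:200,170:390],None,fx=3.6,fy=3.6,interpolation=cv2.INTER_CUBIC))
E
```

```text
[539.22766442 151.05599288  26.76510602] [-3.14149689e+00 -5.23652255e-04 -1.79668865e-01] [ 1.71303215 -1.03529358  0.91980179] [-0.09665379 -0.28634757  0.00749918] 9.99504178762436
```

View pics/w6c.png

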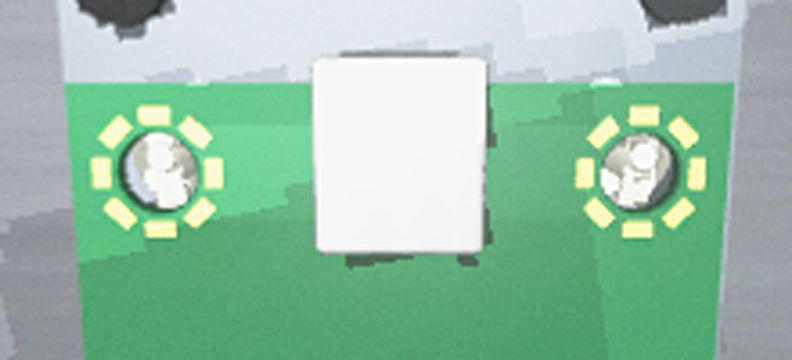

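Both tips have entered the holes, at crop (162,155) and (642,152). They sit about 17 crop px (1.8 mm) above the hole centres at row 172, and the side force agrees, so the board has to go about 1.7 mm along tool +x.

send_rows(moves=[0.0675,0.0008,0,-0.0003,0,0.0675,0.0009,0,0,0,0.0675,0,0,0,0,0.0675,0,0,0,0])

```text
time: 8.78
tcp_pos: [540.5, 150.8, 26.7]
eef_rot: [3.142, 0.0, -0.18]
ft_force: [0.7, -0.7, -1.6]
opening: 67.6
grip_force: 9.9
```

send_rows(moves=[0.0675,0,0,0.0006,0,0.0675,0,0,0.0005,0,0.0675,0,0,0.0005,0,0.0675,0,0,0,0])

```text
time: 9.12
tcp_pos: [540.7, 150.8, 25.3]
eef_rot: [-3.142, -0.0, -0.18]
ft_force: [0.9, -0.3, -0.3]
opening: 67.6
grip_force: 10.0
```

send_rows(moves=[0.0675,0,0,0.0005,0,0.0675,0,0,0.0005,0,0.0675,0,0,0,0,0.0675,0,0,0,0])

```text
time: 9.45
tcp_pos: [540.7, 150.8, 24.3]
eef_rot: [-3.142, -0.0, -0.18]
ft_force: [0.8, -0.8, 2.8]
opening: 67.4
grip_force: 10.1
```

```bash
python3 - <<'E'
from h import *
np.set_printoptions(precision=2,suppress=True,linewidth=150)
p,d=snap('w7'); s=env.sense(); print(s['tcp_pos'],s['ft_force'],s['moment'],s['grip_force'])
C=cam('wrist'); 
for a in(214,347):
    w=p[135:161,a-14:a+14].min(2); m=(w>190); m[:, :]=m; v,u=np.nonzero(m); print(a,m.sum(),u.mean()+a-14,v.mean()+135, v.min()+135,v.max()+135)
E
```

```text
[540.73 150.74  24.35] [ 0.92 -0.01  2.61] [-0.15 -0.15  0.02] 10.111867636442184
214 312 213.67948717948718 146.79807692307693 135 160
347 274 345.31021897810217 146.6167883211679 135 160
```

send_rows(moves=[0.0678,0,0,0,0,0.068,0,0,0,0,0.069,0,0,0,0,0.071,0,0,0,0,0.074,0,0,0,0,0.078,0,0,0,0])

```text
time: 10.0
tcp_pos: [540.5, 150.8, 24.1]
eef_rot: [3.142, 0.0, -0.18]
ft_force: [0.7, -0.9, -0.1]
opening: 78.2
grip_force: 0.0
```

send_rows(moves=[0.08,0,0,-0.003,0,0.08,0,0,-0.01,0,0.08,0,0,-0.025,0,0.08,0,0,-0.035,0,0.05,0,0,-0.035,0,0.03,0,0,-0.015,0,0,0,0,0,0,0,0,0,0,0,0,0,0,0,0,0,0,0,0,0])

```text
time: 10.83
tcp_pos: [540.1, 150.7, 146.3]
eef_rot: [3.141, 0.002, -0.18]
ft_force: [-0.3, -0.7, 0.2]
opening: 6.6
grip_force: 0.0
```

```bash
python3 - <<'E'
from h import *
p,d=snap('w8'); s=env.sense(); print(s['tcp_pos'],s['eef_rot'],s['ft_force'],s['opening'])
E
```

```text
[540.17337306 150.68515404 146.28343797] [ 3.14106982e+00  1.74061513e-03 -1.79803949e-01] [ 0.22727428 -0.32628996 -0.58502187] 0.36782369041907453
```

View pics/w8.png

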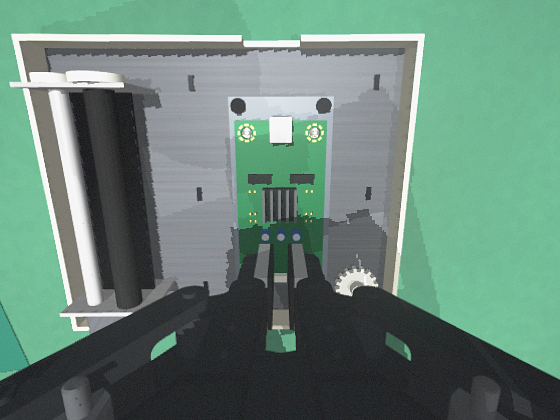

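The board rests on the posts with its socket towards the rim gap. Holes 1 and 2 are at (246,132) and (314,132), with the tips visible in them, and the gear at (357,282) is untouched. I check height and position numerically.

```bash
cat >> h.py <<'E'
BC=np.array([540.7,150.8]);BY=-0.18
def heights(name):
    s,p,d=load(name);C=cam('wrist',s);W=world(C,d)
    c,sn=np.cos(BY),np.sin(BY);q=W[...,:2]-BC;bx=q[...,0]*c+q[...,1]*sn;by=-q[...,0]*sn+q[...,1]*c
    o={}
    for n,(x,y) in {'h1':(47,27),'h2':(47,-27),'x38y30':(38,29),'x38y-30':(38,-29),'h3':(-46,27),'h4':(-46,-20)}.items():
        k=(abs(bx-x)<3)&(abs(by-y)<4)&(W[...,2]>30)&(W[...,2]<56); o[n]=(round(float(np.median(W[k][:,2])),1) if k.any() else None,int(k.sum()))
    return o
E
python3 - <<'E'
from h import *
np.set_printoptions(precision=1,suppress=True)
print(heights('w8'))
s,p,d=load('w8');C=cam('wrist',s); h=ray(C,[(246,132),(314,132)],48);print(h)
m=h[:,:2].mean(0);v=h[0]-h[1];t=np.arctan2(-v[0],v[1]);print('yaw',t,'ctr',m-56*np.array([np.cos(t),np.sin(t)]))
E
```

```text
{'h1': (48.4, 85), 'h2': (48.3, 88), 'x38y30': (48.5, 88), 'x38y-30': (48.5, 88), 'h3': (48.0, 2), 'h4': (None, 0)}
[[600.4 165.9  48. ]
 [591.4 116.5  48. ]]
yaw -0.17895922949335952 ctr [540.8 151.2]
```

send_rows(moves=[0,0.02,-0.012,0.01,0,0,0.0185,-0.012,0.02,0,0,0,0,0.025,0,0,0,0,0.02,0,0,0,0,0.01,0,0,0,0,0.005,0,0,0,0,0.003,0,0,0,0,0,0,0,0,0,0,0])

```text
time: 11.63
tcp_pos: [583.2, 167.5, 55.3]
eef_rot: [-3.141, -0.001, -0.18]
ft_force: [-0.1, -0.6, -0.0]
opening: 0.0
grip_force: 0.0
```

send_rows(moves=[0,0,0,0.001,0,0,0,0,0.001,0,0,0,0,0.001,0,0,0,0,0.001,0,0,0,0,0.001,0,0,0,0,0,0])

```text
time: 12.13
tcp_pos: [582.7, 167.5, 49.1]
eef_rot: [3.142, 0.0, -0.18]
ft_force: [0.9, -0.1, 0.3]
opening: 0.1
grip_force: 0.0
```

send_rows(moves=[0,0,0,0.001,0,0,0,0,0.001,0,0,0,0,0,0])

```text
time: 12.38
tcp_pos: [582.8, 167.5, 47.2]
eef_rot: [-3.142, 0.0, -0.18]
ft_force: [0.9, -1.0, 1.5]
opening: 0.1
grip_force: 0.6
```

send_rows(moves=[0,0,0,0.001,0,0,0,0,0.001,0,0,0,0,0,0])

```text
time: 12.63
tcp_pos: [582.9, 167.5, 45.3]
eef_rot: [-3.142, -0.0, -0.18]
ft_force: [-0.7, -0.5, 4.8]
opening: 0.0
grip_force: 2.1
```

send_rows(moves=[0,0,0,0.001,0,0,0,0,0,0])

```text
time: 12.8
tcp_pos: [582.9, 167.4, 44.4]
eef_rot: [3.141, -0.0, -0.18]
ft_force: [-0.8, -1.8, 5.4]
opening: -0.5
grip_force: 2.9
```

send_rows(moves=[0,0,0,0.001,0,0,0,0,0,0])

```text
time: 12.97
tcp_pos: [583.0, 167.4, 43.5]
eef_rot: [3.142, -0.0, -0.18]
ft_force: [-0.0, -1.1, 6.2]
opening: 0.2
grip_force: 3.6
```

send_rows(moves=[0,0,0,0.001,0,0,0,0,0.001,0,0,0,0,0,0])

```text
time: 13.22
tcp_pos: [583.1, 167.4, 41.8]
eef_rot: [3.142, -0.001, -0.18]
ft_force: [-1.2, -1.3, 9.7]
opening: -0.1
grip_force: 4.9
```

send_rows(moves=[0,0,0,0.001,0,0,0,0,0.001,0,0,0,0,0,0])

```text
time: 13.47
tcp_pos: [583.2, 167.4, 40.0]
eef_rot: [-3.142, -0.001, -0.18]
ft_force: [-2.6, -1.9, 12.9]
opening: -0.1
grip_force: 6.5
```

send_rows(moves=[0,0,0,0.001,0,0,0,0,0,0])

```text
time: 13.63
tcp_pos: [583.1, 167.5, 38.7]
eef_rot: [-3.141, -0.001, -0.18]
ft_force: [0.1, -0.4, 9.0]
opening: 0.1
grip_force: 4.3
```

send_rows(moves=[0,0,0,0.001,0,0,0,0,0,0])

```text
time: 13.8
tcp_pos: [583.2, 167.5, 37.8]
eef_rot: [-3.141, -0.001, -0.18]
ft_force: [-1.1, -1.5, 9.6]
opening: 0.1
grip_force: 5.0
```

send_rows(moves=[0,0,0,-0.005,0,0,0,0,-0.012,0,0,0,0.012,0,0,0,0,0.012,0,0,0,0,0.012,0,0,0,0,0.012,0,0,0,0,0,0,0])

```text
time: 14.38
tcp_pos: [573.6, 117.7, 54.0]
eef_rot: [3.141, 0.001, -0.181]
ft_force: [0.3, -0.7, -0.2]
opening: 0.1
grip_force: 0.0
```

```bash
python3 -c "
from h import *
snap('w9'); print(heights('w9'),env.sense()['tcp_pos'],env.sense()['ft_force'])"
```

```text
{'h1': (42.3, 153), 'h2': (49.0, 167), 'x38y30': (42.6, 160), 'x38y-30': (None, 0), 'h3': (None, 0), 'h4': (None, 0)} [573.93096496 118.66096831  54.10252944] [-0.27864193 -0.35155117 -0.06859254]
```

Post 1 has clicked: the board is at 42.3 mm there and 49.0 mm at post 2. I press post 2 the same way.

send_rows(moves=[0,0,0,0.002,0,0,0,0,0.002,0,0,0,0,0.001,0,0,0,0,0.001,0,0,0,0,0.001,0,0,0,0,0.001,0,0,0,0,0.001,0,0,0,0,0,0])

```text
time: 15.1
tcp_pos: [574.3, 120.4, 45.3]
eef_rot: [-3.142, -0.0, -0.18]
ft_force: [-0.5, -0.1, 4.3]
opening: -0.1
grip_force: 2.2
```

send_rows(moves=[0,0,0,0.001,0,0,0,0,0.001,0,0,0,0,0.001,0,0,0,0,0,0])

```text
time: 15.43
tcp_pos: [574.1, 120.3, 42.0]
eef_rot: [3.142, 0.0, -0.18]
ft_force: [0.6, 0.0, 1.7]
opening: -0.2
grip_force: 0.7
```

send_rows(moves=[0,0,0,0.001,0,0,0,0,0.001,0,0,0,0,0,0])

```text
time: 15.68
tcp_pos: [574.2, 120.3, 40.2]
eef_rot: [-3.142, 0.0, -0.18]
ft_force: [-0.9, 0.6, 4.4]
opening: -0.0
grip_force: 2.2
```

send_rows(moves=[0,0,0,0.001,0,0,0,0,0,0])

```text
time: 15.85
tcp_pos: [574.2, 120.4, 39.4]
eef_rot: [-3.142, 0.0, -0.18]
ft_force: [-1.7, 0.4, 6.3]
opening: 0.2
grip_force: 3.0
```

send_rows(moves=[0,0,0,0.001,0,0,0,0,0,0])

```text
time: 16.02
tcp_pos: [574.2, 120.3, 38.5]
eef_rot: [-3.141, 0.0, -0.18]
ft_force: [-2.9, -0.0, 7.8]
opening: 0.3
grip_force: 3.8
```

send_rows(moves=[0,0,0,-0.006,0,0,0,0,-0.02,0,0,-0.02,0,-0.006,0,0,-0.03,0,0,0,0,-0.027,0,0,0,0,0,0,0,0,0,0,0,0,0])

```text
time: 16.6
tcp_pos: [497.8, 134.3, 70.8]
eef_rot: [-3.141, -0.001, -0.179]
ft_force: [0.6, -0.1, 0.4]
opening: -0.1
grip_force: 0.0
```

```bash
python3 -c "
from h import *
snap('w10'); print(heights('w10'),env.sense()['tcp_pos'],env.sense()['ft_force'])"
```

```text
{'h1': (42.2, 201), 'h2': (42.2, 213), 'x38y30': (42.9, 192), 'x38y-30': (42.6, 201), 'h3': (47.9, 142), 'h4': (None, 0)} [498.72168553 134.14890258  70.83466275] [ 0.94471346 -0.65293432  0.0283202 ]
```

Posts 1 and 2 are both in (42.2 mm). Next is post 4, pressed at board (-38, -13).

send_rows(moves=[0,0,-0.006,0,0,0,0,-0.005,0.004,0,0,0,0,0.008,0,0,0,0,0.005,0,0,0,0,0.002,0,0,0,0,0.001,0,0,0,0,0.001,0,0,0,0,0.001,0,0,0,0,0.001,0,0,0,0,0,0])

```text
time: 17.48
tcp_pos: [500.5, 144.8, 47.3]
eef_rot: [-3.142, -0.0, -0.18]
ft_force: [0.8, -0.1, 0.8]
opening: -0.4
grip_force: 0.1
```

send_rows(moves=[0,0,0,0.001,0,0,0,0,0.001,0,0,0,0,0.001,0,0,0,0,0,0])

```text
time: 17.82
tcp_pos: [500.6, 144.9, 44.4]
eef_rot: [-3.142, -0.0, -0.18]
ft_force: [-0.7, -0.3, 5.3]
opening: 0.3
grip_force: 2.3
```

send_rows(moves=[0,0,0,0.001,0,0,0,0,0.001,0,0,0,0,0,0])

```text
time: 18.07
tcp_pos: [500.7, 144.8, 42.5]
eef_rot: [3.142, -0.001, -0.18]
ft_force: [-1.3, -1.7, 7.0]
opening: -0.1
grip_force: 3.4
```

send_rows(moves=[0,0,0,0.001,0,0,0,0,0,0])

```text
time: 18.23
tcp_pos: [500.7, 144.8, 41.6]
eef_rot: [3.142, -0.001, -0.18]
ft_force: [-1.4, -3.3, 7.5]
opening: 0.1
grip_force: 4.1
```

send_rows(moves=[0,0,0,0.001,0,0,0,0,0,0])

```text
time: 18.4
tcp_pos: [500.7, 144.8, 40.7]
eef_rot: [3.142, -0.001, -0.18]
ft_force: [-0.8, -2.0, 8.4]
opening: 0.1
grip_force: 4.5
```

send_rows(moves=[0,0,0,0.001,0,0,0,0,0.001,0,0,0,0,0,0])

```text
time: 18.65
tcp_pos: [500.6, 144.8, 38.3]
eef_rot: [-3.142, -0.0, -0.18]
ft_force: [-0.1, -0.4, 4.9]
opening: -0.0
grip_force: 2.6
```

send_rows(moves=[0,0,0,0.001,0,0,0,0,0,0])

```text
time: 18.82
tcp_pos: [500.6, 144.9, 37.5]
eef_rot: [-3.141, -0.0, -0.18]
ft_force: [-0.1, -0.8, 6.2]
opening: -0.4
grip_force: 3.4
```

send_rows(moves=[0,0,0,0.001,0,0,0,0,0,0])

```text
time: 18.98
tcp_pos: [500.6, 144.9, 36.5]
eef_rot: [-3.142, -0.0, -0.18]
ft_force: [-1.1, -0.4, 8.7]
opening: 0.1
grip_force: 4.3
```

send_rows(moves=[0,0,0,0.001,0,0,0,0,0,0])

```text
time: 19.15
tcp_pos: [500.7, 144.9, 35.7]
eef_rot: [-3.141, -0.001, -0.18]
ft_force: [-1.7, 0.0, 10.7]
opening: -0.2
grip_force: 5.2
```

Post 4 clicked (the force fell from 8.4 to 4.9 N). I lift and go to post 3.

send_rows(moves=[0,0,0,-0.006,0,0,0,0,-0.012,0,0,0,-0.012,0,0,0,0,-0.013,0,0,0,0,-0.012,0,0,0,0,0,0,0,0,0,0,0,0])

```text
time: 19.73
tcp_pos: [506.7, 182.3, 52.6]
eef_rot: [3.141, 0.001, -0.178]
ft_force: [-0.3, -0.7, -0.5]
opening: -0.2
grip_force: 0.0
```

send_rows(moves=[0,0,0,0.002,0,0,0,0,0.001,0,0,0,0,0.001,0,0,0,0,0.001,0,0,0,0,0.001,0,0,0,0,0.001,0,0,0,0,0.001,0,0,0,0,0,0])

```text
time: 20.4
tcp_pos: [506.9, 181.2, 45.1]
eef_rot: [3.141, 0.0, -0.18]
ft_force: [-0.0, 0.7, 0.1]
opening: 0.3
grip_force: 0.0
```

send_rows(moves=[0,0,0,0.001,0,0,0,0,0.001,0,0,0,0,0.001,0,0,0,0,0,0])

```text
time: 20.73
tcp_pos: [506.9, 181.3, 42.0]
eef_rot: [3.142, 0.0, -0.18]
ft_force: [0.6, -0.5, 0.1]
opening: 0.0
grip_force: 0.0
```

send_rows(moves=[0,0,0,0.001,0,0,0,0,0.001,0,0,0,0,0,0])

```text
time: 20.98
tcp_pos: [507.1, 181.3, 40.2]
eef_rot: [-3.141, -0.0, -0.18]
ft_force: [-1.2, -0.0, 1.5]
opening: 0.2
grip_force: 0.7
```

send_rows(moves=[0,0,0,0.001,0,0,0,0,0,0])

```text
time: 21.15
tcp_pos: [507.1, 181.3, 39.3]
eef_rot: [-3.142, -0.0, -0.18]
ft_force: [-0.7, 0.2, 3.5]
opening: -0.0
grip_force: 1.7
```

send_rows(moves=[0,0,0,0.001,0,0,0,0,0,0])

```text
time: 21.32
tcp_pos: [507.1, 181.3, 38.4]
eef_rot: [-3.141, -0.0, -0.18]
ft_force: [-1.2, 0.8, 5.2]
opening: -0.2
grip_force: 2.6
```

send_rows(moves=[0,0,0,0.001,0,0,0,0,0.001,0,0,0,0,0,0])

```text
time: 21.57
tcp_pos: [507.1, 181.3, 36.5]
eef_rot: [-3.141, -0.0, -0.18]
ft_force: [-2.5, -0.9, 9.2]
opening: -0.0
grip_force: 4.3
```

send_rows(moves=[0,0,0,0.001,0,0,0,0,0.001,0,0,0,0,0,0])

```text
time: 21.82
tcp_pos: [507.2, 181.3, 34.8]
eef_rot: [-3.141, -0.0, -0.18]
ft_force: [-3.8, -0.5, 12.6]
opening: 0.2
grip_force: 6.0
```

send_rows(moves=[0,0,0,0.001,0,0,0,0,0.001,0,0,0,0,0,0])

```text
time: 22.07
tcp_pos: [507.2, 181.3, 33.0]
eef_rot: [-3.141, -0.0, -0.18]
ft_force: [-5.4, -0.4, 15.7]
opening: -0.2
grip_force: 7.8
```

send_rows(moves=[0,0,0,-0.01,0,0,0,0,-0.025,0,0,-0.02,0.012,-0.03,0,0,-0.04,0.012,-0.03,0,0,-0.04,0,-0.03,0,0,-0.02,0,-0.02,0,0,0,0,0,0,0,0,0,0,0])

```text
time: 22.73
tcp_pos: [399.1, 179.1, 168.0]
eef_rot: [-3.14, -0.003, -0.179]
ft_force: [1.4, 0.6, -1.1]
opening: -0.1
grip_force: 0.0
```

```bash
python3 - <<'E'
from h import *
snap('w11'); print(heights('w11'),env.sense()['tcp_pos'],env.sense()['ft_force'])
s,p,d=load('w11');C=cam('wrist',s);W=world(C,d);c,sn=np.cos(BY),np.sin(BY);q=W[...,:2]-BC;bx=q[...,0]*c+q[...,1]*sn;by=-q[...,0]*sn+q[...,1]*c
for x in(-46,-35,-10,10,35,47):
    print(x,[round(float(np.median(W[(abs(bx-x)<3)&(abs(by-y)<2.5)&(W[...,2]>30)][:,2])),1) for y in(-29,-20,20,29)])
E
```

```text
{'h1': (None, 0), 'h2': (None, 0), 'x38y30': (None, 0), 'x38y-30': (None, 0), 'h3': (41.5, 80), 'h4': (41.4, 85)} [399.27267771 178.87088487 166.89770823] [ 0.16075876 -0.19127162  0.1062888 ]
-46 [41.4, 41.3, 41.4, 41.4]
-35 [41.1, 41.2, 41.4, 41.2]
-10 [41.4, 41.3, 41.6, 41.4]
10 [41.1, 39.9, nan, 40.6]
35 [nan, nan, nan, nan]
47 [nan, nan, nan, nan]
  return _methods._mean(a, axis=axis, dtype=dtype,
  ret = ret.dtype.type(ret / rcount)
```

The -x end is home (41.4 mm everywhere). One look at the +x end.

send_rows(moves=[0,0.03,0,-0.01,0,0,0.035,0,0,0,0,0.02,0,0,0,0,0,0,0,0,0,0,0,0,0])

```text
time: 23.2
tcp_pos: [483.4, 163.0, 174.7]
eef_rot: [3.14, 0.003, -0.181]
ft_force: [0.2, 0.6, -0.4]
opening: -0.4
grip_force: 0.0
```

```bash
python3 -W ignore - <<'E'
from h import *
snap('w12'); print(heights('w12'),env.sense()['tcp_pos'],env.sense()['ft_force'])
s,p,d=load('w12');C=cam('wrist',s);W=world(C,d);c,sn=np.cos(BY),np.sin(BY);q=W[...,:2]-BC;bx=q[...,0]*c+q[...,1]*sn;by=-q[...,0]*sn+q[...,1]*c
for x in(-46,-35,-10,10,35,47,62):
    print(x,[round(float(np.median(W[(abs(bx-x)<2)&(abs(by-y)<2.5)&(W[...,2]>30)][:,2])),1) for y in(-29,-20,20,29)])
E
```

```text
{'h1': (41.4, 81), 'h2': (41.3, 80), 'x38y30': (41.6, 79), 'x38y-30': (41.5, 76), 'h3': (41.5, 57), 'h4': (41.3, 59)} [482.65239752 163.25882897 175.0473216 ] [-0.20680575  0.86212304  0.55557634]
-46 [234.6, 228.5, 225.0, 231.7]
-35 [41.3, 41.5, 41.6, 41.7]
-10 [41.3, 41.1, 41.4, 41.1]
10 [41.3, 41.5, 41.5, 41.5]
35 [41.4, 41.4, 41.6, 41.8]
47 [41.5, 41.4, 41.2, 41.4]
62 [41.3, 41.3, 41.4, 41.2]
```

The board is flat and home at all four corners, at about 41.4 mm. Before pressing, the same reading ran 0.4 mm high (48.4 against the expected 48).

```bash
python3 -c "
from rig import env; print(env.hand_in())"
```

```text
the job is handed in; nothing more can be done
None
```

The green board is fitted on its four standoffs and lies flat and fully home (about 41.4 mm at all four corners), with the arm clear; the job is handed in and no verdict came back.

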